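Tare the kitchen scale for the cup

TASK

Get the kitchen scale ready for weighing into the cup: lay the loose steel tray flat and centred on the scale's platform, then stand the white handleless cup upright in the middle of the tray, setting both down gently rather than dropping them. Then turn the knob on the scale's sloping front until the pointer rests on the dial's zero mark (the broad bar), with tray and cup left standing there, hands off. Leave everything else on the worktop where it is.

Things in the scene. Friction and masses are not known exactly. Their poses are not given: they have to be found in the camera images.
- scale: Fixed grey mechanical kitchen scale, 200 mm deep (x), 250 mm wide (y). Origin on the worktop below it; z up, x from its front (knob, robot's side) to its back. Flat top 85 mm high and 135 mm deep (x -35 to 100 mm) with the dial at the right and the platform at the left; the front 65 mm slope down at 30 degrees to 47 mm high.
- platform_top (a point): Centre of the upper face of the scale's small steel platform (84 x 44 mm, long along the scale's x, 5 mm thick, on a stalk). Frame parallel to the scale's. 112 mm above the worktop when empty; it sinks 1.25 mm per newton (stop at 18 mm): about 2.5 mm under the tray, 4 to 8 mm under tray and cup.
- knob_grip (a point): On the axis of the scale's tare knob, 24 mm above the sloping face: the place for the TCP. A round fluted black knob, 36 mm in diameter, 29 mm high, alone on the slope in front of the dial. Frame z is its axis, pointing out of the face: it leans 30 degrees from vertical towards the scale's front. x and y turn with the knob.
- knob (a joint): Angle of the knob, rad, -3.4 to 3.4, growing anticlockwise seen from outside along its axis. Light to turn (0.04 N m), stays where left. It turns the pointer the same way, half as far: 1 rad anticlockwise on the knob swings the pointer 0.5 rad anticlockwise seen from above.
- pointer_tip (a point): Tip of the thin black needle, 52 mm from the dial's centre. The needle turns about the vertical just above the dial card, under a flat clear window; only the knob moves it. It starts within 0.2 rad of the scale's own x direction (towards the scale's back).
- zero_mark (a point): The dial card's zero: its one broad black bar (14 x 5 mm) at the rim; all other marks are thin ticks 15 degrees apart. The point lies where the tip is when the pointer is exactly on zero. The card turns with the load: zero lies along the scale's x when empty and swings anticlockwise seen from above, 0.125 rad per newton (0.4 to 0.85 rad under tray and cup).
- dial_center (a point): Centre of the round white dial (124 mm across) on the scale's flat top, at the needle's height, 88 mm above the worktop; the clear window's top is at 95 mm. Frame parallel to the scale's; the platform's centre is 130 mm towards +y.
- tray: The scale's loose weighing tray: flat oblong of steel, 110 (own x) x 60 (own y) mm, 13 mm high overall: floor 10 mm thick with a lip 3 mm high and 3 mm wide all round. Origin at the centre of its underside, z up. 0.14 to 0.28 kg. Grip it across its 60 mm width. It starts flat on the worktop beside the scale.
- cup: White ceramic cup without handle: 62 mm across at the rim, 58 mm at 20 mm height, narrowing to a foot 42 mm across; 70 mm tall, wall 4 mm. Origin at the centre of its underside, z up. 0.2 to 0.4 kg. It starts upright on the worktop on the other side of the scale from the tray.
- spice_jar: Amber glass jar with cork lid, 48 mm wide, 100 mm tall; origin at its underside's centre. A bystander.
- salt_shaker: White waisted ceramic salt shaker, 44 mm wide, 87 mm tall; origin at its underside's centre. A bystander.
- mug: Big mug with a handle, 80 mm wide, 90 mm tall; origin at its underside's centre. A bystander.
- spoon: Wooden spoon lying flat, 260 mm long along its x. A bystander.
- egg_cup: Small egg cup, 48 mm wide, 50 mm tall; origin at its underside's centre. A bystander.
- pepper_mill: Turned wooden pepper mill, 54 mm wide, 150 mm tall; origin at its underside's centre. A bystander.
Things that resemble listed ones, but are neither listed nor needed, are in the scene too. What is meant by the tray is not black, and is the larger of those in its own colour. Leave any purple look-alike of the cup alone.

How it is judged:
On the way, in this order (a step that is already met when the one before it is completed fails the run):
1. the tray lies flat and centred on the platform, let go, the cup not yet on it (horizontal distance between tray and platform_top below 0.018 m and z of tray in the frame of platform_top between -0.003 and 0.004 m and angle between tray's own z axis and vertical below 0.08 rad and contact force between tray and the fingers below 0.05 N and horizontal distance between cup and tray above 0.1 m), for 0.2 s.
2. the cup stands upright in the middle of the tray, let go (horizontal distance between tray and platform_top below 0.018 m and z of tray in the frame of platform_top between -0.003 and 0.004 m and angle between each of tray, cup's own z axis and vertical below 0.08 rad and horizontal distance between cup and tray below 0.012 m and z of cup in the frame of tray between 0.007 and 0.0125 m and contact force between cup and the fingers below 0.05 N), for 0.2 s.
At the end, for the whole second after the job is handed in: Tray flat on the platform, its centre within 18 mm of the platform's; cup upright on the tray's floor, within 12 mm of the tray's centre; both at rest and let go; the pointer's tip within 4 mm of the zero mark (horizontal distance between tray and platform_top below 0.018 m and z of tray in the frame of platform_top between -0.003 and 0.004 m and angle between each of tray, cup's own z axis and vertical below 0.08 rad and horizontal distance between cup and tray below 0.012 m and z of cup in the frame of tray between 0.007 and 0.0125 m and distance between pointer_tip and zero_mark below 0.004 m and linear speed of each of tray, cup below 0.02 m/s); the robot touches nothing.
It fails at once if the tray is dropped or thrown (falls free faster than 0.6 m/s) (contact force between tray and the fingers below 0.05 N and linear speed of tray above 0.6 m/s).
It fails at once if the cup is dropped or thrown (falls free faster than 0.6 m/s) (contact force between cup and the fingers below 0.05 N and linear speed of cup above 0.6 m/s).
It fails at once if a bystander (spice jar, salt shaker, mug, spoon, egg cup or pepper mill) is moved by more than 30 mm (distance of any of spice_jar, salt_shaker, mug, spoon, egg_cup, pepper_mill from where it was at the start of the episode above 0.03 m).
It also fails if it takes over 70 s, if anything falls off the work surface, if the arm or the gripper's body presses on something with over 40 N, if the wrist force passes 120 N, or if a joint passes its speed limit or range.

ROBOT

A 7-joint arm with a two-finger parallel gripper is mounted at the origin on the work surface. World frame = base frame: x ahead of the robot, y to its left, z up, the work surface at z = 0. Lengths are in m, angles in rad, forces in N, time in s.
With the tool pointing down it reaches from about 0.4 to 0.85 m from the base axis. Payload 4.5 kg.
Tool frame: the origin (TCP) lies between the finger pads, 19 mm behind the fingertips; this is the grasp point; z points along the fingers, y is the line along which they close (so a half turn about z gives the same grasp; the last joint's range is limited). The gripper opens to 88 mm and grips with 3 to 60 N. Pads are 18 mm wide; open, the fingers measure 123 mm over their backs; the gripper's body (75 mm by 187 mm) begins 45 mm behind the grasp point.
Start: joints at [1.378, 0.689, -0.195, 1.565, 0.157, 0.902, -0.215], TCP at [0.141, -0.609, 0.257] pointing down, gripper open.
Joint ranges: [-3.01, 3.01], [-0.46, 2.08], [-1.47, 1.51], [0.13, 2.56], [-1, 4.14], [0.04, 2.09], [-2.66, 2.66]. Speed limits (rad/s): [2.57, 2.57, 3.14, 3.14, 3.14, 3.14, 3.14].

INTERFACE

Orientations are given as a unit quaternion [x, y, z, w].
In Python, from station import robot gives the robot as it stands.
- The arm moves only by the tool carry_out, never from a script. Its argument "increments" is a list of rows, each an object with "fingers": the opening in per cent of the stroke, from 0 (shut) to 100 (fully open); "dp": the shift along the tool's x, y, z in units of 40 mm (1.0 is 40 mm), a list of three; "twist": the turn about the tool's z in degrees. In form: [{"fingers": fingers, "dp": [dx, dy, dz], "twist": twist}, ...]. A call has 1 to 10 rows; each row is the pose to reach, as a shift and turn from the pose commanded when the call began, along the tool's axes at that moment; what a row does not reach only later rows make up. A row lasts 1/12 s, in which the tool goes at most 41.7 mm and 7.16 degrees, less where a joint would pass 70% of its speed; a pose out of reach is approached as far as the arm can. A call with a gripper value outside its range is refused whole. The fingers move at their own pace and stop on an object; "squeeze" is the grip in N (left out, the last holds). Time passes only in rows, so rows that repeat a pose let the fingers close. It gives the time, the measured TCP pose, the force, the opening and the grip force at its end, in the units of the state.
- robot.get_state(): the state, without advancing time (a new reading comes with each control period).
- robot.camera(name): name is "scene" or "top" or "wrist"; returns (picture, depth): 420x560x3 uint8, red, green, blue; 420x560 float32, m along the optical axis (not along the pixel's ray), 0 where there is no reading.
- robot.camera_params(name): a dict with "intrinsics" (3x3 intrinsics, pixels), "position" and "attitude" of the camera in the world. Camera axes: x right, y down, z forward; pixel columns grow to the right and rows downward; lengths in m; the calibration is good to about 2 mm. A picture is of the moment at which its call begins: read the wrist's pose just before it. camera_params takes no time and is no camera call; for the wrist camera it gives the pose at the moment of the call.
- robot.finish_job(): hands the job in; it is judged then, once.
The state is a dict: "t": time; "qpos": joint angles; "joint_velocities": joint speeds; "effort": joint torques, N m; "position": TCP position; "orientation": TCP orientation; "contact_force": force on the tool from outside, world axes, zero at the start; "moment": the same for the moment, N m; "opening": finger opening in m; "gripper_force": force on a finger pad.
Only numpy, scipy, OpenCV 4.12 (cv2) and the standard library are available. Lean on these libraries where they do the work, as an engineer would, in place of code of your own. Each camera call takes 0.05 s, during which the arm holds its last target. There are 200 camera calls.

## Working session

There is one attempt and no reset: what is moved stays moved. The work goes in short steps, Python scripts to look and compute and a tool call to move; the robot and the scene stay as the last step left them, time stands still between calls to the robot, and variables do not carry over. Pictures are saved under pics/ and viewed, at most 10 in all, crops included, and the job is handed in when it is done.

Besides the shell and the picture viewer there is one more tool, called after ">>>" as a command line: name --argument value ..., lists and objects as JSON in quotes. carry_out: Moves the arm, as the interface text tells. Its arguments: {"type":"object","properties":{"increments":{"type":"array","items":{"type":"object","properties":{"fingers":{"type":"number"},"dp":{"type":"array","items":{"type":"number"}},"twist":{"type":"number"}}}},"squeeze":{"type":"number"}},"required":["increments"]}

```bash
mkdir -p pics; cat > h.py <<'E'
import numpy as np, cv2
from scipy.spatial.transform import Rotation as R
from station import robot
def snap(n,f=None):
    p=robot.camera_params(n); im,d=robot.camera(n)
    if f: cv2.imwrite('pics/'+f+'.png',im[:,:,::-1]); np.savez('pics/'+f+'.npz',im=im,d=d,K=p['intrinsics'],t=p['position'],q=np.array(p['attitude']))
    return im,d,p
def att(q):
    q=np.array(q); return q if q.shape==(3,3) else R.from_quat(q).as_matrix()
def ray(f,u,v,z=None):
    s=np.load('pics/'+f+'.npz'); A=att(s['q']); r=A@np.linalg.inv(s['K'])@[u,v,1.]
    t=s['t']; k=(z-t[2])/r[2] if z is not None else s['d'][int(v),int(u)]
    return t+k*r
def cloud(f):
    s=np.load('pics/'+f+'.npz'); v,u=np.mgrid[:420,:560]
    P=np.stack([u,v,np.ones_like(u)],-1)@np.linalg.inv(s['K']).T*s['d'][...,None]
    return P@att(s['q']).T+s['t'], s['im']
E
python3 - <<'E'
from h import *
s=robot.get_state(); print(s)
snap('top','top0'); _,_,p=snap('scene','scene0'); print(p)
print(robot.camera_params('wrist'))
E
```

```text
{'t': 0.0, 'qpos': array([ 1.37778998,  0.69000964, -0.19454207,  1.56636925,  0.15728771,
        0.90251906, -0.21507809]), 'joint_velocities': array([ 0.00074913, -0.0005412 ,  0.00068765,  0.00209444,  0.00150568,
       -0.00103521,  0.00368648]), 'effort': array([ 1.38893511e-04, -5.27560365e+01, -1.26668360e+00, -1.53428882e+01,
       -5.25568344e-02,  6.54447475e-03,  1.91249642e-04]), 'position': array([ 0.14037108, -0.6083936 ,  0.256588  ]), 'orientation': array([ 9.93569306e-01,  1.13221551e-01, -1.64193898e-04, -9.42106542e-04]), 'contact_force': array([-0.49759847, -0.21108841, -0.11719753]), 'moment': array([-0.06017677,  0.00077556,  0.00817031]), 'gripper_force': 0.0, 'opening': 0.08826577295722562}
{'intrinsics': array([[395.92764559,   0.        , 275.62393322],
       [  0.        , 395.92764559, 215.94422782],
       [  0.        ,   0.        ,   1.        ]]), 'position': array([ 1.00387128, -0.6469271 ,  1.12043883]), 'attitude': array([ 0.90090544,  0.29425986, -0.10108769, -0.3025918 ])}
{'intrinsics': array([[328.92994066,   0.        , 281.06562639],
       [  0.        , 328.92994066, 210.62874835],
       [  0.        ,   0.        ,   1.        ]]), 'position': array([ 0.203684  , -0.59478486,  0.38474301]), 'attitude': array([ 0.77612172, -0.61721165, -0.08094347,  0.10066283])}
```

View pics/top0.png

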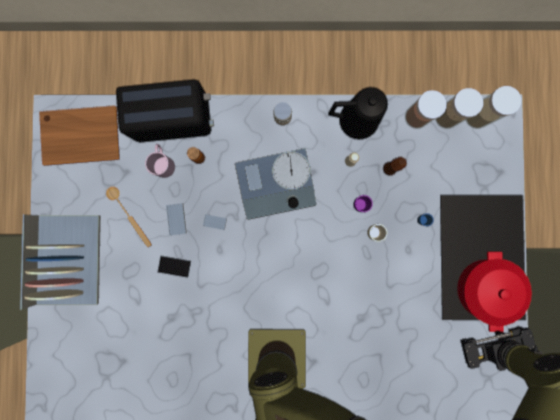

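View pics/scene0.png

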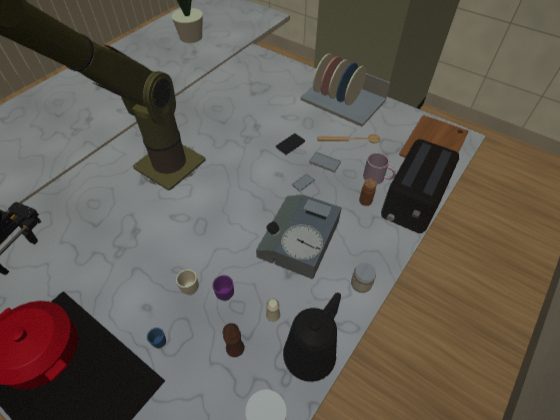

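The top view shows the scale near (275,185), the larger grey tray at (177,219) and the white cup at (377,233). The smaller grey look-alike is at (215,222). I'll measure these now and enlarge a crop.

```bash
python3 - <<'E'
from h import *
P,im=cloud('top0')
for n,(u,v) in dict(tray=(177,219),small=(215,222),cup=(377,233),purple=(362,204),knob=(293,202),dial=(291,171),plat=(253,177),egg=(425,219),salt=(352,158)).items(): print(n,P[v,u].round(3))
a=im[140:260,150:290];b=im[140:260,280:440]
s=np.load('pics/scene0.npz')['im'][240:330,140:300]
cv2.imwrite('pics/c0.png',np.vstack([np.hstack([cv2.resize(x[:,:,::-1],None,fx=2.6,fy=2.6,interpolation=2) for x in (a,b)]),cv2.resize(s[:,:,::-1],(780,280))])[:600])
E
```

```text
tray [0.497 0.359 0.009]
small [0.486 0.223 0.005]
cup [ 0.447 -0.362  0.004]
purple [ 0.551 -0.308  0.01 ]
knob [ 0.553 -0.057  0.095]
dial [ 0.659 -0.05   0.09 ]
plat [0.636 0.078 0.11 ]
egg [ 0.497 -0.535  0.006]
salt [ 0.704 -0.259  0.09 ]
```

View pics/c0.png

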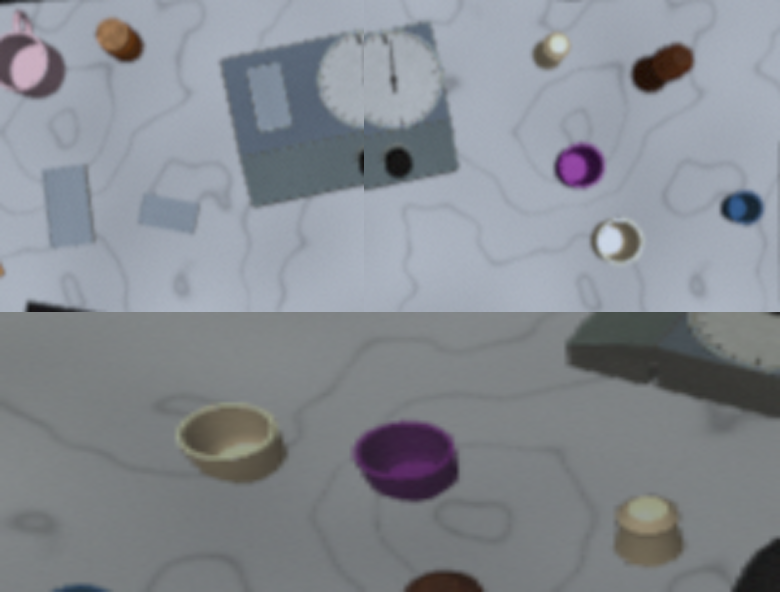

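```bash
cat >> h.py <<'E'
def rect(P,c,r,z0,z1):
    m=(np.hypot(P[...,0]-c[0],P[...,1]-c[1])<r)&(P[...,2]>z0)&(P[...,2]<z1)
    q=P[m]; (cx,cy),(w,h),a=cv2.minAreaRect((q[:,:2]*1000).astype(np.float32))
    if w<h: w,h,a=h,w,a+90
    return dict(c=(round(cx),round(cy)),med=q.mean(0).round(4),size=(round(w),round(h)),ang=round((a+90)%180-90,1),z=np.median(q[:,2]).round(4),n=len(q))
E
python3 - <<'E'
from h import *
P,im=cloud('top0')
print('tray',rect(P,(.497,.359),.09,.005,.03))
print('plat',rect(P,(.636,.078),.09,.105,.12))
print('scale',rect(P,(.62,0.0),.22,.03,.12))
print('flat',rect(P,(.62,0.0),.22,.082,.1))
print('cup',rect(P,(.447,-.362),.06,.06,.09))
print('knob',rect(P,(.553,-.057),.03,.088,.12))
E
```

```text
tray {'c': (505, 358), 'med': array([0.4988, 0.3638, 0.01  ]), 'size': (152, 148), 'ang': 84.9, 'z': np.float64(0.0098), 'n': 536}
plat {'c': (637, 77), 'med': array([0.6374, 0.0772, 0.1115]), 'size': (83, 44), 'ang': 11.4, 'z': np.float64(0.1115), 'n': 322}
scale {'c': (673, 14), 'med': array([0.6182, 0.0027, 0.0819]), 'size': (310, 251), 'ang': 11.8, 'z': np.float64(0.0842), 'n': 4235}
flat {'c': (622, 3), 'med': array([ 0.6453, -0.0044,  0.0865]), 'size': (251, 193), 'ang': -78.2, 'z': np.float64(0.0859), 'n': 2398}
cup {'c': (450, -349), 'med': array([ 0.45  , -0.3506,  0.0692]), 'size': (60, 59), 'ang': 15.3, 'z': np.float64(0.0694), 'n': 77}
knob {'c': (555, -57), 'med': array([ 0.554 , -0.0561,  0.0936]), 'size': (34, 31), 'ang': 89.8, 'z': np.float64(0.0932), 'n': 77}
```

```bash
cat >> h.py <<'E'
def to(x,y,z,yaw=None,A=None):
    """dp (40mm units), twist to go to a tool-down pose; yaw = world heading (deg) of tool x"""
    s=robot.get_state(); M=R.from_quat(s['orientation']).as_matrix()
    d=M.T@(np.array([x,y,z])-s['position'])/.04
    cur=np.degrees(np.arctan2(M[1,0],M[0,0]))
    print('t',round(s['t'],2),'pos',s['position'].round(4),'yaw',cur.round(2),'tilt',M[:,2].round(3),'op',round(s['opening'],4),'F',s['contact_force'].round(2),'| dp',d.round(3),'twist',None if yaw is None else round(cur-yaw,2))
E
python3 - <<'E'
from h import *
to(.45,-.30,.29,5)
P,im=cloud('top0')
print('tray',rect(P,(.497,.359),.09,.0085,.03))
m=im[200:240,155:200].astype(int); print(np.hypot(*[0,0]))
E
```

```text
t 0.1 pos [ 0.1404 -0.6085  0.2567] yaw 13.0 tilt [-0.     0.002 -1.   ] op 0.0882 F [ 0.2   0.27 -0.79] | dp [ 9.277 -5.776 -0.824] twist 8.0
tray {'c': (497, 356), 'med': array([0.4994, 0.3634, 0.0116]), 'size': (121, 78), 'ang': 8.5, 'z': np.float64(0.0112), 'n': 353}
0.0
```

>>> carry_out --increments '[{"fingers": 100,"dp": [0,0,-0.8],"twist": 0},{"fingers": 100,"dp": [9.3,-5.8,-0.8],"twist": 8},{"fingers": 100,"dp": [9.3,-5.8,-0.8],"twist": 8},{"fingers": 100,"dp": [9.3,-5.8,-0.8],"twist": 8},{"fingers": 100,"dp": [9.3,-5.8,-0.8],"twist": 8},{"fingers": 100,"dp": [9.3,-5.8,-0.8],"twist": 8},{"fingers": 100,"dp": [9.3,-5.8,-0.8],"twist": 8},{"fingers": 100,"dp": [9.3,-5.8,-0.8],"twist": 8},{"fingers": 100,"dp": [9.3,-5.8,-0.8],"twist": 8},{"fingers": 100,"dp": [9.3,-5.8,-0.8],"twist": 8}]'

```text
t: 0.93
position: [0.4069, -0.3423, 0.2892]
orientation: [0.999, 0.044, -0.0, -0.0]
contact_force: [-0.4, -1.4, -0.4]
opening: 0.0882
gripper_force: 0.0
```

```bash
python3 - <<'E'
from h import *
to(.44,.36,.27,5)
E
```

```text
t 0.93 pos [ 0.4069 -0.3423  0.2892] yaw 4.99 tilt [-0.001  0.    -1.   ] op 0.0882 F [-0.43 -1.41 -0.44] | dp [  2.353 -17.419   0.485] twist -0.01
```

>>> carry_out --increments '[{"fingers": 100,"dp": [2.3,-17.4,0.5],"twist": 0},{"fingers": 100,"dp": [2.3,-17.4,0.5],"twist": 0},{"fingers": 100,"dp": [2.3,-17.4,0.5],"twist": 0},{"fingers": 100,"dp": [2.3,-17.4,0.5],"twist": 0},{"fingers": 100,"dp": [2.3,-17.4,0.5],"twist": 0},{"fingers": 100,"dp": [2.3,-17.4,0.5],"twist": 0},{"fingers": 100,"dp": [2.3,-17.4,0.5],"twist": 0},{"fingers": 100,"dp": [2.3,-17.4,0.5],"twist": 0},{"fingers": 100,"dp": [2.3,-17.4,0.5],"twist": 0},{"fingers": 100,"dp": [2.3,-17.4,0.5],"twist": 0}]'

```text
t: 1.77
position: [0.4239, 0.0739, 0.2774]
orientation: [0.999, 0.044, -0.0, 0.0]
contact_force: [1.6, -0.6, 0.2]
opening: 0.0881
gripper_force: 0.0
```

```bash
python3 - <<'E'
from h import *
to(.44,.36,.27,5)
E
```

```text
t 1.77 pos [0.4239 0.0739 0.2774] yaw 4.99 tilt [-0. -0. -1.] op 0.0881 F [ 1.58 -0.61  0.23] | dp [ 1.024 -7.09   0.183] twist -0.01
```

>>> carry_out --increments '[{"fingers": 100,"dp": [1,-7.1,0.2],"twist": 0},{"fingers": 100,"dp": [1,-7.1,0.2],"twist": 0},{"fingers": 100,"dp": [1,-7.1,0.2],"twist": 0},{"fingers": 100,"dp": [1,-7.1,0.2],"twist": 0},{"fingers": 100,"dp": [1,-7.1,0.2],"twist": 0},{"fingers": 100,"dp": [1,-7.1,0.2],"twist": 0},{"fingers": 100,"dp": [1,-7.1,0.2],"twist": 0},{"fingers": 100,"dp": [1,-7.1,0.2],"twist": 0},{"fingers": 100,"dp": [1,-7.1,0.2],"twist": 0},{"fingers": 100,"dp": [1,-7.1,0.2],"twist": 0}]'

```text
t: 2.6
position: [0.4393, 0.3572, 0.2689]
orientation: [0.999, 0.043, -0.0, 0.001]
contact_force: [-0.0, -0.3, -0.7]
opening: 0.0883
gripper_force: 0.0
```

```bash
python3 - <<'E'
from h import *
snap('wrist','w_tray')
P,im=cloud('w_tray')
print('tray',rect(P,(.499,.36),.1,.006,.03))
print('lip',rect(P,(.499,.36),.1,.0115,.03))
E
```

```text
tray {'c': (499, 327), 'med': array([0.4965, 0.3617, 0.0112]), 'size': (133, 110), 'ang': -82.8, 'z': np.float64(0.0109), 'n': 5356}
lip {'c': (499, 327), 'med': array([0.4977, 0.3627, 0.0129]), 'size': (132, 110), 'ang': -82.8, 'z': np.float64(0.0127), 'n': 1558}
```

View pics/w_tray.png

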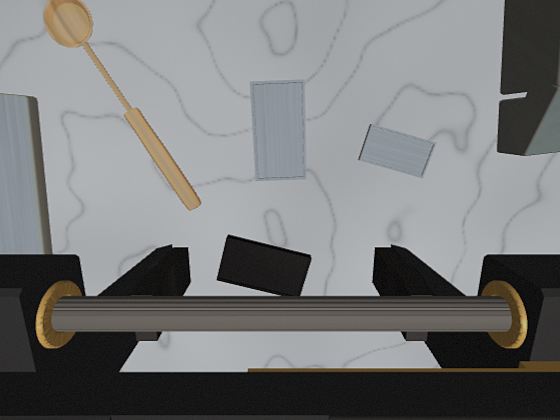

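The wrist view shows the tray corners at (250,82), (304,81), (305,178) and (256,180). The fingers have clear space beside them.

```bash
python3 - <<'E'
from h import *
c=np.array([ray('w_tray',u,v,.013) for u,v in [(250,82),(304,81),(305,178),(256,180)]])
print(c.round(3), c.mean(0)); 
d=(c[0]+c[1]-c[2]-c[3]); print('yaw',np.degrees(np.arctan2(d[1],d[0])), np.linalg.norm(d)/2, np.linalg.norm(c[0]-c[1]),np.linalg.norm(c[2]-c[3]))
x,y,_=c.mean(0)
P,im=cloud('w_tray'); print(rect(P,(x,y),.064,.0085,.03))
to(x,y,.06,np.degrees(np.arctan2(d[1],d[0])))
E
```

```text
[[0.545 0.399 0.013]
 [0.551 0.34  0.013]
 [0.445 0.328 0.013]
 [0.437 0.385 0.013]] [0.49425326 0.36314126 0.013     ]
yaw 6.983014648888654 0.10764836103449867 0.05906513807266656 0.05775503273663991
{'c': (495, 363), 'med': array([0.4967, 0.3631, 0.0112]), 'size': (110, 60), 'ang': 7.2, 'z': np.float64(0.0109), 'n': 5262}
t 2.65 pos [0.4397 0.3564 0.2692] yaw 4.89 tilt [-0.001 -0.002 -1.   ] op 0.0882 F [ 0.13 -0.27  0.17] | dp [ 1.378 -0.062  5.228] twist -2.09
```

>>> carry_out --increments '[{"fingers": 100,"dp": [1.39,-0.06,0.3],"twist": -2.1},{"fingers": 100,"dp": [1.39,-0.06,1.3],"twist": -2.1},{"fingers": 100,"dp": [1.39,-0.06,2.3],"twist": -2.1},{"fingers": 100,"dp": [1.39,-0.06,3.3],"twist": -2.1},{"fingers": 100,"dp": [1.39,-0.06,4.2],"twist": -2.1},{"fingers": 100,"dp": [1.39,-0.06,5.0],"twist": -2.1},{"fingers": 100,"dp": [1.39,-0.06,5.2],"twist": -2.1},{"fingers": 100,"dp": [1.39,-0.06,5.2],"twist": -2.1}]'

```text
t: 3.32
position: [0.4938, 0.3628, 0.0596]
orientation: [0.998, 0.061, -0.002, 0.002]
contact_force: [0.1, 0.1, 0.7]
opening: 0.0882
gripper_force: 0.0
```

```bash
python3 - <<'E'
from h import *
to(.495,.363,.022,7.1)
E
```

```text
t 3.32 pos [0.4938 0.3628 0.0596] yaw 6.98 tilt [-0.004 -0.004 -1.   ] op 0.0882 F [0.14 0.07 0.7 ] | dp [ 0.033 -0.005  0.94 ] twist -0.12
```

>>> carry_out --increments '[{"fingers": 100,"dp": [0.02,0,0.4],"twist": 0},{"fingers": 100,"dp": [0.02,0,0.8],"twist": 0},{"fingers": 100,"dp": [0.02,0,0.93],"twist": 0},{"fingers": 100,"dp": [0.02,0,0.93],"twist": 0},{"fingers": 50,"dp": [0.02,0,0.93],"twist": 0},{"fingers": 50,"dp": [0.02,0,0.93],"twist": 0},{"fingers": 50,"dp": [0.02,0,0.93],"twist": 0},{"fingers": 50,"dp": [0.02,0,0.93],"twist": 0},{"fingers": 50,"dp": [0.02,0,0.93],"twist": 0},{"fingers": 50,"dp": [0.02,0,0.93],"twist": 0}]' --squeeze 25

```text
t: 4.15
position: [0.4959, 0.3654, 0.0251]
orientation: [0.998, 0.062, 0.0, 0.0]
contact_force: [-0.8, -1.6, 7.0]
opening: 0.0597
gripper_force: 25.0
```

```bash
python3 - <<'E'
from h import *
to(.495,.363,.2,7.1)
print(robot.get_state()['gripper_force'])
E
```

```text
t 4.15 pos [0.4959 0.3654 0.0251] yaw 7.08 tilt [ 0.001 -0.    -1.   ] op 0.0597 F [-0.75 -1.6   6.96] | dp [-0.026  0.059 -4.372] twist -0.02
24.998629242181778
```

>>> carry_out --increments '[{"fingers": 50,"dp": [0,0,-0.2],"twist": 0},{"fingers": 50,"dp": [0,0,-0.6],"twist": 0},{"fingers": 50,"dp": [0,0,-1.2],"twist": 0},{"fingers": 50,"dp": [0,0,-1.9],"twist": 0},{"fingers": 50,"dp": [0,0,-2.6],"twist": 0},{"fingers": 50,"dp": [0,0,-3.3],"twist": 0},{"fingers": 50,"dp": [0,0,-3.9],"twist": 0},{"fingers": 50,"dp": [0,0,-4.3],"twist": 0},{"fingers": 50,"dp": [0,0,-4.4],"twist": 0},{"fingers": 50,"dp": [0,0,-4.4],"twist": 0}]'

```text
t: 4.98
position: [0.4957, 0.3661, 0.2014]
orientation: [0.998, 0.062, 0.001, -0.001]
contact_force: [0.1, -0.1, -1.2]
opening: 0.0594
gripper_force: 25.0
```

```bash
python3 - <<'E'
from h import *
to(.637,.077,.2,11.6)
print(robot.get_state()['gripper_force'])
snap('scene','s1')
E
```

```text
t 4.98 pos [0.4957 0.3661 0.2014] yaw 7.11 tilt [ 0.002  0.001 -1.   ] op 0.0594 F [ 0.07 -0.07 -1.2 ] | dp [2.611 7.61  0.03 ] twist -4.49
24.999966770410538
```

>>> carry_out --increments '[{"fingers": 50,"dp": [0.1,0.4,0],"twist": -1},{"fingers": 50,"dp": [0.4,1.2,0],"twist": -2},{"fingers": 50,"dp": [0.7,2.1,0],"twist": -3},{"fingers": 50,"dp": [1.0,3.0,0],"twist": -4},{"fingers": 50,"dp": [1.3,3.9,0],"twist": -4.5},{"fingers": 50,"dp": [1.6,4.8,0],"twist": -4.5},{"fingers": 50,"dp": [1.9,5.7,0],"twist": -4.5},{"fingers": 50,"dp": [2.2,6.6,0],"twist": -4.5},{"fingers": 50,"dp": [2.45,7.2,0],"twist": -4.5},{"fingers": 50,"dp": [2.6,7.55,0],"twist": -4.5}]'

```text
t: 5.87
position: [0.6364, 0.0732, 0.1981]
orientation: [0.995, 0.098, -0.002, 0.002]
contact_force: [0.0, -0.8, -2.7]
opening: 0.0594
gripper_force: 25.0
```

```bash
python3 - <<'E'
from h import *
to(.637,.077,.142,11.6)
print(robot.get_state()['gripper_force'])
snap('wrist','w1');P,im=cloud('w1')
print('top',rect(P,(.637,.077),.1,.105,.121))
E
```

```text
t 5.87 pos [0.6364 0.0732 0.1981] yaw 11.27 tilt [-0.003 -0.004 -1.   ] op 0.0594 F [ 0.01 -0.83 -2.73] | dp [ 0.039 -0.094  1.402] twist -0.33
25.000009685754776
top {'c': (0, 0), 'med': array([nan, nan, nan]), 'size': (0, 0), 'ang': 0.0, 'z': np.float64(nan), 'n': 0}h.py:22: RuntimeWarning: Mean of empty slice.
  return dict(c=(round(cx),round(cy)),med=q.mean(0).round(4),size=(round(w),round(h)),ang=round((a+90)%180-90,1),z=np.median(q[:,2]).round(4),n=len(q))
  ret = um.true_divide(
  return _methods._mean(a, axis=axis, dtype=dtype,
  ret = ret.dtype.type(ret / rcount)
```

View pics/w1.png

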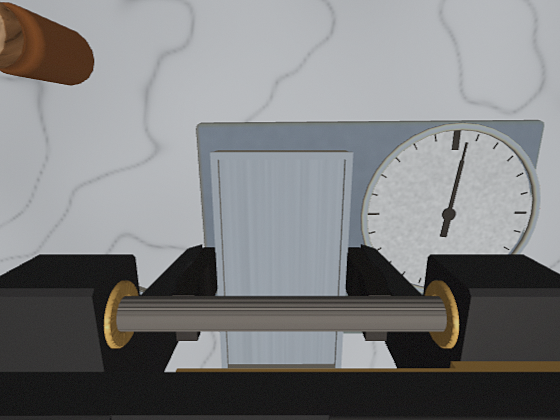

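The tray is held squarely. The dial shows the zero bar at (457,140) and the needle tip at (466,143).

>>> carry_out --increments '[{"fingers": 50,"dp": [0,0,0.2],"twist": 0},{"fingers": 50,"dp": [0,0,0.5],"twist": 0},{"fingers": 50,"dp": [0,0,0.8],"twist": 0},{"fingers": 50,"dp": [0,0,1.1],"twist": 0},{"fingers": 50,"dp": [0,0,1.3],"twist": 0},{"fingers": 50,"dp": [0,0,1.35],"twist": 0},{"fingers": 50,"dp": [0,0,1.35],"twist": 0},{"fingers": 50,"dp": [0,0,1.35],"twist": 0}]'

```text
t: 6.58
position: [0.6361, 0.0792, 0.1464]
orientation: [0.995, 0.101, 0.0, 0.0]
contact_force: [0.9, -0.3, -2.4]
opening: 0.0594
gripper_force: 25.0
```

```bash
python3 - <<'E'
from h import *
to(.637,.077,.135,11.6)
E
```

```text
t 6.58 pos [0.6361 0.0792 0.1464] yaw 11.62 tilt [ 0.  0. -1.] op 0.0594 F [ 0.87 -0.31 -2.36] | dp [0.01  0.059 0.285] twist 0.02
```

>>> carry_out --increments '[{"fingers": 50,"dp": [0.02,0.05,0.1],"twist": 0},{"fingers": 50,"dp": [0.02,0.05,0.18],"twist": 0},{"fingers": 50,"dp": [0.02,0.05,0.24],"twist": 0},{"fingers": 50,"dp": [0.02,0.05,0.28],"twist": 0},{"fingers": 50,"dp": [0.02,0.05,0.3],"twist": 0},{"fingers": 50,"dp": [0.02,0.05,0.3],"twist": 0},{"fingers": 50,"dp": [0.02,0.05,0.3],"twist": 0}]'

```text
t: 7.17
position: [0.6374, 0.0767, 0.1346]
orientation: [0.995, 0.101, 0.0, 0.0]
contact_force: [1.0, -1.0, -0.3]
opening: 0.0596
gripper_force: 25.0
```

```bash
python3 - <<'E'
from h import *
to(.637,.077,.135,11.6)
E
```

```text
t 7.17 pos [0.6374 0.0767 0.1346] yaw 11.58 tilt [ 0.001 -0.001 -1.   ] op 0.0596 F [ 0.96 -1.02 -0.26] | dp [-0.009 -0.01  -0.011] twist -0.02
```

>>> carry_out --increments '[{"fingers": 68,"dp": [0,0,0],"twist": 0},{"fingers": 70,"dp": [0,0,0],"twist": 0},{"fingers": 74,"dp": [0,0,0],"twist": 0},{"fingers": 80,"dp": [0,0,0],"twist": 0},{"fingers": 90,"dp": [0,0,0],"twist": 0},{"fingers": 90,"dp": [0,0,0],"twist": 0},{"fingers": 90,"dp": [0,0,0],"twist": 0}]'

```text
t: 7.75
position: [0.6372, 0.0772, 0.1344]
orientation: [0.995, 0.101, 0.0, -0.0]
contact_force: [0.1, -0.5, -0.5]
opening: 0.0795
gripper_force: 0.0
```

>>> carry_out --increments '[{"fingers": 90,"dp": [0,0,-0.3],"twist": 0},{"fingers": 90,"dp": [0,0,-0.8],"twist": 0},{"fingers": 90,"dp": [0,0,-1.6],"twist": 0},{"fingers": 90,"dp": [0,0,-2.5],"twist": 0},{"fingers": 100,"dp": [-0.5,0,-3.4],"twist": 0},{"fingers": 100,"dp": [-1.4,0,-3.7],"twist": 0},{"fingers": 100,"dp": [-2.0,0,-3.7],"twist": 0},{"fingers": 100,"dp": [-2.0,0,-3.7],"twist": 0}]'

```text
t: 8.42
position: [0.5543, 0.0596, 0.2844]
orientation: [0.995, 0.101, -0.001, 0.001]
contact_force: [-0.6, 0.1, -0.3]
opening: 0.0882
gripper_force: 0.0
```

```bash
python3 - <<'E'
from h import *
to(.42,-.351,.28,0)
snap('wrist','w2');P,im=cloud('w2')
print('top',rect(P,(.637,.077),.08,.112,.14))
E
```

```text
t 8.42 pos [0.5543 0.0596 0.2844] yaw 11.59 tilt [-0.002 -0.002 -1.   ] op 0.0882 F [-0.65  0.07 -0.31] | dp [-5.352  9.381  0.137] twist 11.59
top {'c': (636, 75), 'med': array([0.6387, 0.0758, 0.1204]), 'size': (110, 60), 'ang': 11.6, 'z': np.float64(0.1201), 'n': 9963}
```

View pics/w2.png

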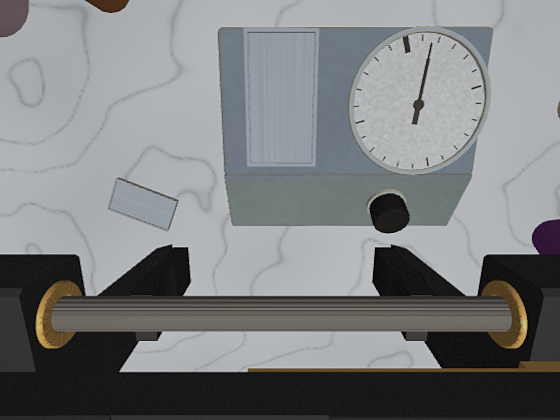

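The tray lies flat and centred at (0.636,0.075), and the zero bar has swung as expected. Next is the cup.

>>> carry_out --increments '[{"fingers": 100,"dp": [-5.2,9.4,0.1],"twist": 0},{"fingers": 100,"dp": [-5.2,9.4,0.1],"twist": 0},{"fingers": 100,"dp": [-5.2,9.4,0.1],"twist": 0},{"fingers": 100,"dp": [-5.2,9.4,0.1],"twist": 0},{"fingers": 100,"dp": [-5.2,9.4,0.1],"twist": 0},{"fingers": 100,"dp": [-5.2,9.4,0.1],"twist": 0},{"fingers": 100,"dp": [-5.2,9.4,0.1],"twist": 0},{"fingers": 100,"dp": [-5.2,9.4,0.1],"twist": 0},{"fingers": 100,"dp": [-5.2,9.4,0.1],"twist": 0},{"fingers": 100,"dp": [-5.2,9.4,0.1],"twist": 0}]'

```text
t: 9.3
position: [0.4347, -0.3391, 0.2788]
orientation: [0.995, 0.101, 0.001, 0.0]
contact_force: [0.9, 0.3, -0.4]
opening: 0.0882
gripper_force: 0.0
```

>>> carry_out --increments '[{"fingers": 100,"dp": [-0.7,0.9,0],"twist": 0},{"fingers": 100,"dp": [-0.7,0.9,0],"twist": 0},{"fingers": 100,"dp": [-0.7,0.9,0],"twist": 0}]'

```text
t: 9.55
position: [0.4127, -0.3817, 0.2783]
orientation: [0.995, 0.097, -0.0, 0.001]
contact_force: [0.3, 1.2, -0.0]
opening: 0.0881
gripper_force: 0.0
```

```bash
python3 - <<'E'
from h import *
snap('wrist','w3');P,im=cloud('w3')
r=rect(P,(.450,-.350),.06,.06,.09);print('cup',r)
r2=rect(P,(.55,-.31),.05,.05,.09);print('purple',r2)
m=(np.hypot(P[...,0]-.45,P[...,1]+.35)<.06)&(P[...,2]>.066)&(P[...,2]<.08)
print(cv2.minEnclosingCircle((P[m][:,:2]*1000).astype(np.float32)))
x,y=r['c']; to(x/1e3,y/1e3,.1,11.6)
E
```

```text
cup {'c': (448, -351), 'med': array([ 0.4469, -0.3497,  0.0694]), 'size': (61, 60), 'ang': 11.5, 'z': np.float64(0.0703), 'n': 878}
purple {'c': (546, -302), 'med': array([ 0.549 , -0.2994,  0.0651]), 'size': (61, 58), 'ang': -85.6, 'z': np.float64(0.0689), 'n': 1496}
((447.83148193359375, -351.19769287109375), 30.735855102539062)
t 9.6 pos [ 0.4144 -0.3788  0.2784] yaw 11.44 tilt [ 0.001 -0.    -1.   ] op 0.0883 F [0.05 1.1  0.37] | dp [ 0.957 -0.515  4.46 ] twist -0.16
```

View pics/w3.png

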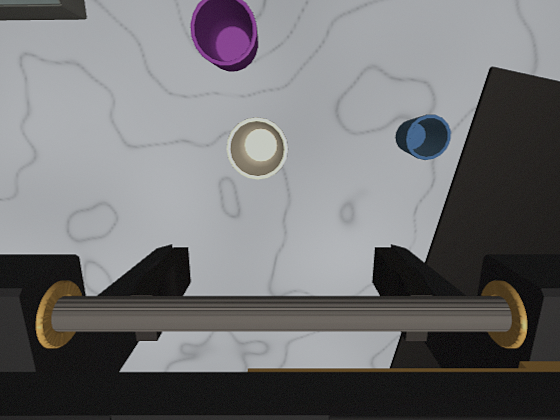

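The white cup is at (258,148) and the purple look-alike is about 11 cm ahead of it, so the fingers fit either side.

>>> carry_out --increments '[{"fingers": 100,"dp": [0.4,-0.3,0.5],"twist": 0},{"fingers": 100,"dp": [0.96,-0.5,1.3],"twist": 0},{"fingers": 100,"dp": [0.96,-0.5,2.2],"twist": 0},{"fingers": 100,"dp": [0.96,-0.5,3.1],"twist": 0},{"fingers": 100,"dp": [0.96,-0.5,3.8],"twist": 0},{"fingers": 100,"dp": [0.96,-0.5,4.1],"twist": 0},{"fingers": 100,"dp": [0.96,-0.5,4.1],"twist": 0},{"fingers": 100,"dp": [0.96,-0.5,4.1],"twist": 0}]'

```text
t: 10.27
position: [0.4495, -0.3483, 0.1143]
orientation: [0.995, 0.103, 0.0, -0.001]
contact_force: [0.1, -0.5, -0.1]
opening: 0.0881
gripper_force: 0.0
```

```bash
python3 - <<'E'
from h import *
to(.448,-.351,.043,11.6)
E
```

```text
t 10.27 pos [ 0.4495 -0.3483  0.1143] yaw 11.77 tilt [ 0.     0.001 -1.   ] op 0.0881 F [ 0.14 -0.53 -0.14] | dp [-0.051  0.061  1.783] twist 0.17
```

>>> carry_out --increments '[{"fingers": 100,"dp": [-0.04,0.06,0.5],"twist": 0},{"fingers": 100,"dp": [-0.04,0.06,1.0],"twist": 0},{"fingers": 100,"dp": [-0.04,0.06,1.5],"twist": 0},{"fingers": 100,"dp": [-0.04,0.06,1.78],"twist": 0},{"fingers": 100,"dp": [-0.04,0.06,1.78],"twist": 0},{"fingers": 80,"dp": [-0.04,0.06,1.78],"twist": 0},{"fingers": 74,"dp": [-0.04,0.06,1.78],"twist": 0},{"fingers": 50,"dp": [-0.04,0.06,1.78],"twist": 0},{"fingers": 50,"dp": [-0.04,0.06,1.78],"twist": 0},{"fingers": 50,"dp": [-0.04,0.06,1.78],"twist": 0}]' --squeeze 25

```text
t: 11.1
position: [0.4473, -0.3522, 0.0442]
orientation: [0.995, 0.101, 0.0, -0.0]
contact_force: [-1.3, 3.3, 6.9]
opening: 0.061
gripper_force: 24.9
```

>>> carry_out --increments '[{"fingers": 50,"dp": [0,0,0],"twist": 0},{"fingers": 50,"dp": [0,0,0],"twist": 0}]'

```text
t: 11.27
position: [0.4473, -0.3522, 0.0442]
orientation: [0.995, 0.101, 0.0, -0.0]
contact_force: [-0.0, 2.8, 6.9]
opening: 0.0611
gripper_force: 24.9
```

```bash
python3 - <<'E'
from h import *
to(.448,-.351,.24,11.6)
E
```

```text
t 11.27 pos [ 0.4473 -0.3522  0.0442] yaw 11.63 tilt [ 0.001  0.    -1.   ] op 0.0611 F [-0.04  2.83  6.94] | dp [ 0.029 -0.028 -4.895] twist 0.03
```

>>> carry_out --increments '[{"fingers": 50,"dp": [0,0,-0.2],"twist": 0},{"fingers": 50,"dp": [0,0,-0.6],"twist": 0},{"fingers": 50,"dp": [0,0,-1.2],"twist": 0},{"fingers": 50,"dp": [0,0,-1.9],"twist": 0},{"fingers": 50,"dp": [0,0,-2.7],"twist": 0},{"fingers": 50,"dp": [0,0,-3.5],"twist": 0},{"fingers": 50,"dp": [0,0,-4.2],"twist": 0},{"fingers": 50,"dp": [0,0,-4.7],"twist": 0},{"fingers": 50,"dp": [0,0,-4.9],"twist": 0},{"fingers": 50,"dp": [0,0,-4.9],"twist": 0}]'

```text
t: 12.1
position: [0.4473, -0.3538, 0.2411]
orientation: [0.995, 0.101, 0.001, 0.001]
contact_force: [-0.2, 0.1, -3.8]
opening: 0.0614
gripper_force: 24.9
```

```bash
python3 - <<'E'
from h import *
to(.636,.075,.24,11.6)
E
```

```text
t 12.1 pos [ 0.4473 -0.3538  0.2411] yaw 11.55 tilt [ 0.003 -0.003 -1.   ] op 0.0614 F [-0.21  0.15 -3.79] | dp [ 6.769 -9.558  0.014] twist -0.05
```

>>> carry_out --increments '[{"fingers": 50,"dp": [0.2,-0.3,0],"twist": 0},{"fingers": 50,"dp": [0.7,-1.0,0],"twist": 0},{"fingers": 50,"dp": [1.2,-1.7,0],"twist": 0},{"fingers": 50,"dp": [1.7,-2.4,0],"twist": 0},{"fingers": 50,"dp": [2.2,-3.1,0],"twist": 0},{"fingers": 50,"dp": [2.7,-3.8,0],"twist": 0},{"fingers": 50,"dp": [3.2,-4.5,0],"twist": 0},{"fingers": 50,"dp": [3.7,-5.2,0],"twist": 0},{"fingers": 50,"dp": [4.2,-5.9,0],"twist": 0},{"fingers": 50,"dp": [4.6,-6.5,0],"twist": 0}]' --squeeze 40

```text
t: 12.93
position: [0.5746, -0.0584, 0.2372]
orientation: [0.995, 0.102, -0.002, -0.001]
contact_force: [-0.6, 0.3, -3.7]
opening: 0.0606
gripper_force: 39.9
```

```bash
python3 - <<'E'
from h import *
to(.636,.075,.24,11.6)
snap('scene','s3');P,im=cloud('s3')
p=robot.get_state()['position']
m=(np.hypot(P[...,0]-p[0],P[...,1]-p[1])<.05)&(P[...,2]>.12)&(P[...,2]<.3)
x=P[m]; b=im[m].astype(int)
print(np.percentile(x[:,2],[0,1,5,50,95]))
w=x[b.min(1)>110]; print(len(w), np.percentile(w[:,2],[0,2,50,98,100]) if len(w) else 0)
u,v=0,0
ys,xs=np.where(m); print(xs.min(),xs.max(),ys.min(),ys.max())
c=im[max(ys.min()-30,0):ys.max()+30,max(xs.min()-30,0):xs.max()+30,::-1]; cv2.imwrite('pics/s3c.png',cv2.resize(c,None,fx=4,fy=4)[:600,:800])
E
```

```text
t 12.93 pos [ 0.5746 -0.0584  0.2372] yaw 11.7 tilt [-0.003  0.001 -1.   ] op 0.0606 F [-0.62  0.27 -3.73] | dp [ 2.18  -2.955 -0.073] twist 0.1
[0.19478314 0.19875513 0.21225237 0.25304607 0.29910114]
25 [0.25919403 0.25959366 0.26298107 0.26598213 0.26650341]
267 295 179 214
```

View pics/s3c.png

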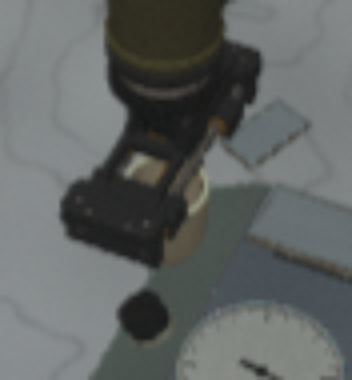

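The cup hangs upright with its bottom about 43 mm below the TCP, so it hasn't slipped.

>>> carry_out --increments '[{"fingers": 50,"dp": [0.4,-0.5,0],"twist": 0},{"fingers": 50,"dp": [0.9,-1.2,0],"twist": 0},{"fingers": 50,"dp": [1.4,-1.9,0],"twist": 0},{"fingers": 50,"dp": [1.8,-2.5,0.1],"twist": 0},{"fingers": 50,"dp": [2.05,-2.8,0.4],"twist": 0},{"fingers": 50,"dp": [2.18,-2.95,0.8],"twist": 0},{"fingers": 50,"dp": [2.18,-2.95,1.2],"twist": 0},{"fingers": 50,"dp": [2.18,-2.95,1.5],"twist": 0},{"fingers": 50,"dp": [2.18,-2.95,1.55],"twist": 0},{"fingers": 50,"dp": [2.18,-2.95,1.55],"twist": 0}]'

```text
t: 13.82
position: [0.6352, 0.0707, 0.1752]
orientation: [0.995, 0.101, -0.002, 0.001]
contact_force: [0.4, -0.9, -3.5]
opening: 0.0608
gripper_force: 39.9
```

```bash
python3 - <<'E'
from h import *
to(.636,.075,.161,11.6)
E
```

```text
t 13.82 pos [0.6352 0.0707 0.1752] yaw 11.55 tilt [-0.004 -0.002 -1.   ] op 0.0608 F [ 0.4  -0.93 -3.55] | dp [ 0.044 -0.102  0.356] twist -0.05
```

>>> carry_out --increments '[{"fingers": 50,"dp": [0.02,-0.05,0.1],"twist": 0},{"fingers": 50,"dp": [0.02,-0.05,0.15],"twist": 0},{"fingers": 50,"dp": [0.02,-0.05,0.15],"twist": 0},{"fingers": 50,"dp": [0.02,-0.05,0.15],"twist": 0},{"fingers": 50,"dp": [0.02,-0.05,0.15],"twist": 0}]'

```text
t: 14.23
position: [0.6372, 0.0739, 0.1718]
orientation: [0.995, 0.101, 0.0, 0.0]
contact_force: [-0.1, -0.6, -3.8]
opening: 0.0607
gripper_force: 39.9
```

```bash
python3 - <<'E'
from h import *
to(.636,.075,.160,11.6)
E
```

```text
t 14.23 pos [0.6372 0.0739 0.1718] yaw 11.59 tilt [ 0.001  0.    -1.   ] op 0.0607 F [-0.1  -0.62 -3.82] | dp [-0.024 -0.032  0.296] twist -0.01
```

>>> carry_out --increments '[{"fingers": 50,"dp": [-0.02,-0.03,0.06],"twist": 0},{"fingers": 50,"dp": [-0.02,-0.03,0.12],"twist": 0},{"fingers": 50,"dp": [-0.02,-0.03,0.17],"twist": 0},{"fingers": 50,"dp": [-0.02,-0.03,0.22],"twist": 0},{"fingers": 50,"dp": [-0.02,-0.03,0.26],"twist": 0},{"fingers": 50,"dp": [-0.02,-0.03,0.28],"twist": 0},{"fingers": 50,"dp": [-0.02,-0.03,0.28],"twist": 0},{"fingers": 50,"dp": [-0.02,-0.03,0.28],"twist": 0}]'

```text
t: 14.9
position: [0.6359, 0.0751, 0.1602]
orientation: [0.995, 0.101, 0.0, -0.0]
contact_force: [-0.9, 0.1, -1.8]
opening: 0.0607
gripper_force: 39.9
```

```bash
python3 - <<'E'
from h import *
to(.636,.075,.160,11.6)
E
```

```text
t 14.9 pos [0.6359 0.0751 0.1602] yaw 11.6 tilt [ 0.  0. -1.] op 0.0607 F [-0.94  0.07 -1.77] | dp [0.002 0.003 0.005] twist -0.0
```

>>> carry_out --increments '[{"fingers": 50,"dp": [0,0,0.03],"twist": 0},{"fingers": 50,"dp": [0,0,0.05],"twist": 0},{"fingers": 50,"dp": [0,0,0.05],"twist": 0},{"fingers": 50,"dp": [0,0,0.05],"twist": 0},{"fingers": 70,"dp": [0,0,0.05],"twist": 0},{"fingers": 72,"dp": [0,0,0.05],"twist": 0},{"fingers": 76,"dp": [0,0,0.05],"twist": 0},{"fingers": 84,"dp": [0,0,0.05],"twist": 0},{"fingers": 100,"dp": [0,0,0.05],"twist": 0},{"fingers": 100,"dp": [0,0,0.05],"twist": 0}]'

```text
t: 15.73
position: [0.6362, 0.0748, 0.1582]
orientation: [0.995, 0.101, 0.0, 0.0]
contact_force: [0.8, 0.2, -0.6]
opening: 0.0849
gripper_force: 0.0
```

>>> carry_out --increments '[{"fingers": 100,"dp": [0,0,0],"twist": 0},{"fingers": 100,"dp": [0,0,-0.3],"twist": 0},{"fingers": 100,"dp": [0,0,-0.8],"twist": 0},{"fingers": 100,"dp": [0,0,-1.6],"twist": 0},{"fingers": 100,"dp": [0,0,-2.4],"twist": 0},{"fingers": 100,"dp": [-0.3,0,-3.1],"twist": 0},{"fingers": 100,"dp": [-1.2,0,-3.4],"twist": 0},{"fingers": 100,"dp": [-2.1,0,-3.4],"twist": 0},{"fingers": 100,"dp": [-2.3,0.2,-3.4],"twist": 0},{"fingers": 100,"dp": [-2.3,0.2,-3.4],"twist": 0}]'

```text
t: 16.57
position: [0.5451, 0.0463, 0.2953]
orientation: [0.995, 0.1, -0.001, 0.001]
contact_force: [0.3, 0.3, -0.9]
opening: 0.0883
gripper_force: 0.0
```

```bash
python3 - <<'E'
from h import *
to(.5,0,.28,11.6)
snap('wrist','w4');P,im=cloud('w4')
print('tray',rect(P,(.637,.077),.065,.108,.125))
print('cup',rect(P,(.637,.077),.065,.165,.2))
E
```

```text
t 16.57 pos [0.5451 0.0463 0.2953] yaw 11.49 tilt [-0.001 -0.002 -1.   ] op 0.0883 F [ 0.31  0.28 -0.94] | dp [-1.336  0.909  0.386] twist -0.11
tray {'c': (636, 75), 'med': array([0.6302, 0.0731, 0.1181]), 'size': (110, 60), 'ang': 11.5, 'z': np.float64(0.1178), 'n': 5221}
cup {'c': (636, 76), 'med': array([0.6411, 0.0783, 0.1811]), 'size': (61, 61), 'ang': 73.5, 'z': np.float64(0.1844), 'n': 2664}
```

View pics/w4.png

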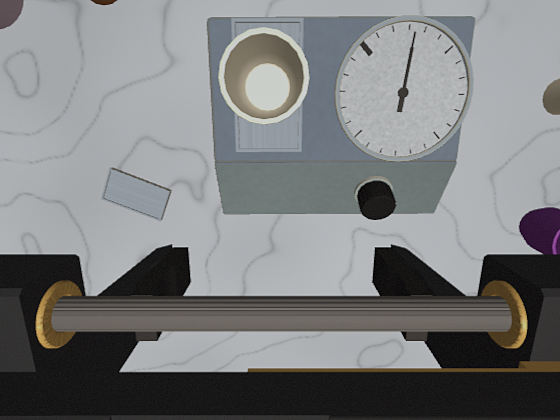

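The cup stands centred on the tray, with rim centre (636,76) against tray centre (636,75). On the dial the hub is at (403,93), the needle tip at (415,33) and the zero bar near (366,48). Next I'll measure the angle between needle and bar, and the knob.

```bash
python3 - <<'E'
from h import *
c=ray('w4',403,93,.088);t=ray('w4',415,33,.088);b=ray('w4',366,48,.088)
an=lambda p:np.degrees(np.arctan2(p[1]-c[1],p[0]-c[0]))
print(c,np.linalg.norm(t-c),np.linalg.norm(b-c),an(t),an(b),an(b)-an(t))
P,im=cloud('w4')
# knob: dark points
m=(im.max(-1)<70)&(np.hypot(P[...,0]-.553,P[...,1]+.057)<.035)&(P[...,2]>.06)&(P[...,2]<.11)
q=P[m]; s=np.radians(11.6); ex=np.array([np.cos(s),np.sin(s),0]); ey=np.array([-np.sin(s),np.cos(s),0]); a=-.5*ex+np.array([0,0,.866]); e1=.866*ex+np.array([0,0,.5])
h=q@a; top=q[h>np.percentile(h,99)-.006]
print(len(q),len(top)); C=(cv2.minEnclosingCircle((np.c_[top@e1,top@ey]*1000).astype(np.float32))); print(C)
tc=C[0][0]/1e3*e1+C[0][1]/1e3*ey+np.median(top@a)*a; print('top centre',tc,'grip',tc-.005*a, 'expected y-line dial', (c-tc)@ey,(c-tc)@ex)
g=tc-.005*a
to(g[0],g[1],.16,-8.4)
E
```

```text
[ 0.65983109 -0.05156096  0.088     ] 0.0526786687722956 0.05513656294110107 4.85329274621372 55.51635006604625 50.66305731983253
1165 745
((499.3636474609375, -166.19000244140625), 18.23023796081543)
top centre [ 0.54590341 -0.05759729  0.09254957] grip [ 0.54835235 -0.05709459  0.08821957] expected y-line dial -0.016995302134609123 0.11281450754833441
t 16.62 pos [0.5474 0.0476 0.2952] yaw 11.5 tilt [ 0.002 -0.001 -1.   ] op 0.0884 F [1.49 1.43 0.93] | dp [-0.503  2.565  3.382] twist 19.9
```

>>> carry_out --increments '[{"fingers": 60,"dp": [-0.5,0.8,0.0],"twist": 6},{"fingers": 60,"dp": [-0.5,1.8,0.4],"twist": 12},{"fingers": 60,"dp": [-0.5,2.56,1.2],"twist": 18},{"fingers": 60,"dp": [-0.5,2.56,2.2],"twist": 18},{"fingers": 60,"dp": [-0.5,2.56,3.1],"twist": 18},{"fingers": 60,"dp": [-0.5,2.56,3.4],"twist": 18},{"fingers": 60,"dp": [-0.5,2.56,3.4],"twist": 18},{"fingers": 60,"dp": [-0.5,2.56,3.4],"twist": 18}]'

```text
t: 17.28
position: [0.5499, -0.0551, 0.1575]
orientation: [0.998, -0.056, 0.0, -0.0]
contact_force: [0.4, -0.3, -0.2]
opening: 0.0527
gripper_force: 0.0
```

```bash
python3 - <<'E'
from h import *
to(.548,-.057,.098,-6.4)
E
```

```text
t 17.28 pos [ 0.5499 -0.0551  0.1575] yaw -6.37 tilt [ 0.  0. -1.] op 0.0527 F [ 0.4  -0.32 -0.16] | dp [-0.043  0.052  1.487] twist 0.03
```

Now I'll lower, grip gently and do the first turning stroke.

>>> carry_out --increments '[{"fingers": 60,"dp": [-0.04,0.05,0.5],"twist": 0},{"fingers": 60,"dp": [-0.04,0.05,1.0],"twist": 0},{"fingers": 60,"dp": [-0.04,0.05,1.35],"twist": 0},{"fingers": 60,"dp": [-0.04,0.05,1.48],"twist": 0},{"fingers": 60,"dp": [-0.04,0.05,1.48],"twist": 0},{"fingers": 30,"dp": [-0.04,0.05,1.48],"twist": 0},{"fingers": 30,"dp": [-0.04,0.05,1.48],"twist": 0},{"fingers": 30,"dp": [-0.04,0.05,1.48],"twist": 0},{"fingers": 30,"dp": [-0.04,0.05,1.48],"twist": 0}]' --squeeze 10

```text
t: 18.03
position: [0.548, -0.0564, 0.1001]
orientation: [0.998, -0.055, 0.002, -0.001]
contact_force: [0.1, 2.3, 6.4]
opening: 0.0365
gripper_force: 10.0
```

```bash
python3 - <<'E'
from h import *
to(.548,-.057,.098,-6.4)
s=robot.get_state(); print(s['gripper_force'],s['moment'])
E
```

```text
t 18.03 pos [ 0.548  -0.0564  0.1001] yaw -6.35 tilt [ 0.003  0.001 -1.   ] op 0.0365 F [0.08 2.27 6.41] | dp [0.003 0.016 0.053] twist 0.05
10.03327801823616 [ 0.68866847 -0.14080422 -0.00666517]
```

>>> carry_out --increments '[{"fingers": 30,"dp": [0,0,0],"twist": -5},{"fingers": 30,"dp": [0,0,0],"twist": -10},{"fingers": 30,"dp": [0,0,0],"twist": -15},{"fingers": 30,"dp": [0,0,0],"twist": -20},{"fingers": 30,"dp": [0,0,0],"twist": -25},{"fingers": 30,"dp": [0,0,0],"twist": -30},{"fingers": 30,"dp": [0,0,0],"twist": -35},{"fingers": 30,"dp": [0,0,0],"twist": -36},{"fingers": 30,"dp": [0,0,0],"twist": -36}]'

```text
t: 18.78
position: [0.5478, -0.0574, 0.0997]
orientation: [0.967, 0.255, 0.002, 0.0]
contact_force: [1.7, 1.7, 5.2]
opening: 0.0364
gripper_force: 10.8
```

```bash
python3 - <<'E'
from h import *
to(.548,-.057,.1,-6.4)
s=robot.get_state(); print(s['gripper_force'],s['moment'])
snap('wrist','w5')
print([ (lambda p,A,K:(lambda c:(K@c/c[2])[:2])(A.T@(np.array(p)-np.load('pics/w5.npz')['t'])))(p,att(np.load('pics/w5.npz')['q']),np.load('pics/w5.npz')['K']).round(0) for p in [(.66,-.0516,.088)]])
E
```

```text
t 18.78 pos [ 0.5478 -0.0574  0.0997] yaw 29.51 tilt [ 0.003  0.    -1.   ] op 0.0364 F [1.67 1.65 5.22] | dp [ 0.008 -0.006 -0.007] twist 35.91
10.75123205780983 [ 0.11417824 -0.44571456 -0.15691754]
[array([411.,  27.])]
```

View pics/w5.png

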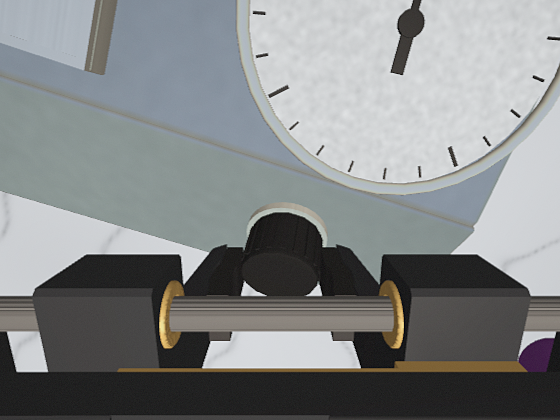

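The needle's tail is visible below the hub at (411,23). My ten pictures are used up, so from here I'll measure the dial by code, checking it first against the earlier picture.

```bash
cat >> h.py <<'E'
def dial(f,c=(.6598,-.0516),n=900):
    """polar unwrap of dial plane about its centre: needle / tail / bar angles (deg, world, anticlockwise)"""
    s=np.load('pics/'+f+'.npz'); A=att(s['q'])
    r=np.arange(6,60,.25)/1e3; th=np.radians(np.arange(-180,180,.25))
    Rr,T=np.meshgrid(r,th); X=np.stack([c[0]+Rr*np.cos(T),c[1]+Rr*np.sin(T),np.full_like(Rr,.088)],-1)
    q=(X-s['t'])@A@s['K'].T; u=(q[...,0]/q[...,2]).astype(np.float32); v=(q[...,1]/q[...,2]).astype(np.float32)
    g=cv2.remap(cv2.cvtColor(s['im'],cv2.COLOR_RGB2GRAY),u,v,cv2.INTER_LINEAR,borderValue=255)
    def runs(a,b,thr=.5):
        m=(g[:,(r*1e3>=a)&(r*1e3<b)]<90).mean(1)>thr
        e=np.flatnonzero(np.diff(np.r_[0,m.astype(int),0])).reshape(-1,2)
        return [(round(float(np.degrees(th[i]+th[j-1])/2),1),round((j-i)*.25,1)) for i,j in e if j-i>3]
    print(f,'needle/tail r10-18',runs(10,18),'| r25-45',runs(25,45),'| rim r48-58',runs(48,58))
E
python3 - <<'E'
from h import *
dial('w4'); dial('w2'); dial('w5'); 
E
```

```text
w4 needle/tail r10-18 [(-174.6, np.float64(11.0)), (7.0, np.float64(9.2)), (177.0, np.float64(5.8))] | r25-45 [(5.9, np.float64(4.0))] | rim r48-58 [(5.6, np.float64(1.0)), (55.8, np.float64(4.8))]
w2 needle/tail r10-18 [(-174.4, np.float64(11.5)), (7.3, np.float64(10.8)), (177.1, np.float64(5.5))] | r25-45 [(5.6, np.float64(4.0))] | rim r48-58 [(-61.1, np.float64(1.0)), (5.5, np.float64(1.2)), (29.1, np.float64(4.5))]
w5 needle/tail r10-18 [(-164.6, np.float64(20.0))] | r25-45 [] | rim r48-58 [(-125.8, np.float64(1.2)), (143.9, np.float64(1.0))]
```

>>> carry_out --increments '[{"fingers": 60,"dp": [0,0,0],"twist": 0},{"fingers": 60,"dp": [0,0,0],"twist": 0},{"fingers": 60,"dp": [0,0,0],"twist": 7},{"fingers": 60,"dp": [0,0,0],"twist": 14},{"fingers": 60,"dp": [0,0,0],"twist": 21},{"fingers": 60,"dp": [0,0,0],"twist": 28},{"fingers": 60,"dp": [0,0,0],"twist": 35},{"fingers": 60,"dp": [0,0,0],"twist": 40},{"fingers": 60,"dp": [0,0,0],"twist": 40},{"fingers": 60,"dp": [0,0,0],"twist": 40}]'

```text
t: 19.67
position: [0.5457, -0.0578, 0.0985]
orientation: [0.996, -0.09, -0.001, 0.001]
contact_force: [-0.2, -0.6, -0.5]
opening: 0.053
gripper_force: 0.0
```

>>> carry_out --increments '[{"fingers": 30,"dp": [0,0,0],"twist": 0},{"fingers": 30,"dp": [0,0,0],"twist": 0},{"fingers": 30,"dp": [0,0,0],"twist": 0},{"fingers": 30,"dp": [0,0,0],"twist": -6},{"fingers": 30,"dp": [0,0,0],"twist": -12},{"fingers": 30,"dp": [0,0,0],"twist": -18},{"fingers": 30,"dp": [0,0,0],"twist": -25},{"fingers": 30,"dp": [0,0,0],"twist": -32},{"fingers": 30,"dp": [0,0,0],"twist": -38},{"fingers": 30,"dp": [0,0,0],"twist": -42}]'

```text
t: 20.5
position: [0.5466, -0.0582, 0.0991]
orientation: [0.962, 0.274, 0.0, 0.0]
contact_force: [-0.6, -1.1, 2.4]
opening: 0.0362
gripper_force: 10.8
```

>>> carry_out --increments '[{"fingers": 30,"dp": [0,0,0],"twist": 0},{"fingers": 60,"dp": [0,0,0],"twist": 0},{"fingers": 60,"dp": [0,0,0],"twist": 0},{"fingers": 60,"dp": [0,0,0],"twist": 0},{"fingers": 60,"dp": [0,0,-0.5],"twist": 8},{"fingers": 60,"dp": [0,0,-1],"twist": 15},{"fingers": 60,"dp": [0,0,-1.8],"twist": 18},{"fingers": 60,"dp": [0,0,-2.6],"twist": 18},{"fingers": 60,"dp": [0,0,-3.0],"twist": 18},{"fingers": 60,"dp": [0,0,-3.0],"twist": 18}]'

```text
t: 21.33
position: [0.5488, -0.0572, 0.2225]
orientation: [0.993, 0.118, 0.004, 0.001]
contact_force: [0.6, -0.2, -0.2]
opening: 0.0526
gripper_force: 0.0
```

```bash
python3 - <<'E'
from h import *
snap('wrist','w6'); dial('w6'); to(.548,-.057,.1,-8)
P,im=cloud('w6')
print('cup',rect(P,(.637,.077),.065,.165,.2))
E
```

```text
w6 needle/tail r10-18 [(-150.3, np.float64(16.8)), (34.6, np.float64(9.5))] | r25-45 [(33.0, np.float64(3.8))] | rim r48-58 [(-33.6, np.float64(1.0)), (55.6, np.float64(4.5)), (143.9, np.float64(1.0))]
t 21.38 pos [ 0.5476 -0.0573  0.2205] yaw 13.58 tilt [ 0.004 -0.    -1.   ] op 0.0532 F [-0.45  0.12 -0.08] | dp [-1.000e-03 -9.000e-03  3.012e+00] twist 21.58
cup {'c': (626, 71), 'med': array([0.623 , 0.0665, 0.1774]), 'size': (59, 39), 'ang': -76.8, 'z': np.float64(0.1781), 'n': 4438}
```

The needle is now at 33.0° and zero at 55.6°, which means about 65° more tool twist.

>>> carry_out --increments '[{"fingers": 60,"dp": [0,0,0.5],"twist": 7},{"fingers": 60,"dp": [0,0,1.2],"twist": 14},{"fingers": 60,"dp": [0,0,2.0],"twist": 21},{"fingers": 60,"dp": [0,0,2.7],"twist": 22},{"fingers": 60,"dp": [0,0,3.0],"twist": 22},{"fingers": 60,"dp": [0,0,3.0],"twist": 22},{"fingers": 30,"dp": [0,0,3.0],"twist": 22},{"fingers": 30,"dp": [0,0,3.0],"twist": 22},{"fingers": 30,"dp": [0,0,3.0],"twist": 22},{"fingers": 30,"dp": [0,0,3.0],"twist": 22}]'

```text
t: 22.22
position: [0.5471, -0.0561, 0.0995]
orientation: [0.997, -0.073, 0.001, -0.001]
contact_force: [0.8, 2.4, -4.5]
opening: 0.0366
gripper_force: 9.5
```

>>> carry_out --increments '[{"fingers": 30,"dp": [0,0,0],"twist": -6},{"fingers": 30,"dp": [0,0,0],"twist": -12},{"fingers": 30,"dp": [0,0,0],"twist": -18},{"fingers": 30,"dp": [0,0,0],"twist": -25},{"fingers": 30,"dp": [0,0,0],"twist": -32},{"fingers": 30,"dp": [0,0,0],"twist": -38},{"fingers": 30,"dp": [0,0,0],"twist": -42},{"fingers": 30,"dp": [0,0,0],"twist": -42}]'

```text
t: 22.88
position: [0.5471, -0.058, 0.1001]
orientation: [0.957, 0.289, 0.001, 0.0]
contact_force: [-1.2, 0.6, 3.6]
opening: 0.0366
gripper_force: 10.8
```

>>> carry_out --increments '[{"fingers": 60,"dp": [0,0,0],"twist": 0},{"fingers": 60,"dp": [0,0,0],"twist": 0},{"fingers": 60,"dp": [0,0,0],"twist": 0},{"fingers": 60,"dp": [0,0,-0.5],"twist": 8},{"fingers": 60,"dp": [0,0,-1],"twist": 15},{"fingers": 60,"dp": [0,0,-1.8],"twist": 18},{"fingers": 60,"dp": [0,0,-2.6],"twist": 18},{"fingers": 60,"dp": [0,0,-3.0],"twist": 18},{"fingers": 60,"dp": [0,0,-3.0],"twist": 18}]'

```text
t: 23.63
position: [0.5489, -0.0576, 0.2226]
orientation: [0.991, 0.135, 0.004, 0.001]
contact_force: [0.6, -0.2, 0.1]
opening: 0.0528
gripper_force: 0.0
```

```bash
python3 - <<'E'
from h import *
snap('wrist','w7'); dial('w7'); to(.548,-.057,.1,-8)
E
```

```text
w7 needle/tail r10-18 [(-134.8, np.float64(17.2)), (47.2, np.float64(9.2))] | r25-45 [(46.6, np.float64(4.0))] | rim r48-58 [(55.8, np.float64(4.2))]
t 23.68 pos [ 0.5476 -0.0576  0.2206] yaw 15.54 tilt [ 0.004 -0.001 -1.   ] op 0.053 F [-0.44  0.2   0.48] | dp [ 2.000e-03 -1.800e-02  3.014e+00] twist 23.54
```

>>> carry_out --increments '[{"fingers": 60,"dp": [0,0,0.5],"twist": 7},{"fingers": 60,"dp": [0,0,1.2],"twist": 14},{"fingers": 60,"dp": [0,0,2.0],"twist": 18},{"fingers": 60,"dp": [0,0,2.7],"twist": 18},{"fingers": 60,"dp": [0,0,3.0],"twist": 18},{"fingers": 60,"dp": [0,0,3.0],"twist": 18},{"fingers": 30,"dp": [0,0,3.0],"twist": 18},{"fingers": 30,"dp": [0,0,3.0],"twist": 18},{"fingers": 30,"dp": [0,0,3.0],"twist": 18},{"fingers": 30,"dp": [0,0,3.0],"twist": 18}]'

```text
t: 24.52
position: [0.547, -0.0564, 0.0995]
orientation: [1.0, -0.021, 0.001, -0.001]
contact_force: [-0.9, 4.0, -2.7]
opening: 0.0367
gripper_force: 9.7
```

>>> carry_out --increments '[{"fingers": 30,"dp": [0,0,0],"twist": -6},{"fingers": 30,"dp": [0,0,0],"twist": -12},{"fingers": 30,"dp": [0,0,0],"twist": -18},{"fingers": 30,"dp": [0,0,0],"twist": -23},{"fingers": 30,"dp": [0,0,0],"twist": -27},{"fingers": 30,"dp": [0,0,0],"twist": -27},{"fingers": 30,"dp": [0,0,0],"twist": -27}]'

```text
t: 25.1
position: [0.5471, -0.0575, 0.0998]
orientation: [0.977, 0.212, 0.001, 0.0]
contact_force: [-0.9, 0.8, 3.1]
opening: 0.0362
gripper_force: 10.5
```

>>> carry_out --increments '[{"fingers": 60,"dp": [0,0,0],"twist": 0},{"fingers": 60,"dp": [0,0,0],"twist": 0},{"fingers": 60,"dp": [0,0,0],"twist": 0},{"fingers": 60,"dp": [0,0,-0.5],"twist": 5},{"fingers": 60,"dp": [0,0,-1],"twist": 9},{"fingers": 60,"dp": [0,0,-1.8],"twist": 9},{"fingers": 60,"dp": [0,0,-2.6],"twist": 9},{"fingers": 60,"dp": [0,0,-3.0],"twist": 9},{"fingers": 60,"dp": [0,0,-3.0],"twist": 9}]'

```text
t: 25.85
position: [0.5488, -0.0577, 0.2226]
orientation: [0.991, 0.135, 0.004, 0.001]
contact_force: [0.2, 1.0, 0.0]
opening: 0.0531
gripper_force: 0.0
```

```bash
python3 - <<'E'
from h import *
snap('wrist','w8'); dial('w8'); to(.548,-.057,.1,0)
E
```

```text
w8 needle/tail r10-18 [(-124.8, np.float64(17.8)), (55.5, np.float64(9.8))] | r25-45 [(55.2, np.float64(4.2))] | rim r48-58 [(-33.6, np.float64(1.0)), (56.0, np.float64(3.8))]
t 25.9 pos [ 0.5476 -0.0578  0.2205] yaw 15.54 tilt [ 0.004 -0.001 -1.   ] op 0.0531 F [ 0.21 -0.41 -0.23] | dp [ 0.004 -0.022  3.014] twist 15.54
```

The needle is at 55.2° and zero at 55.8°, an error of about 0.5 mm. I'll back off and check the tray and cup once more.

>>> carry_out --increments '[{"fingers": 60,"dp": [-0.3,0,-0.8],"twist": 0},{"fingers": 60,"dp": [-0.6,-1,-1.6],"twist": 0},{"fingers": 60,"dp": [-0.6,-2,-2],"twist": 0},{"fingers": 60,"dp": [-0.6,-2,-2],"twist": 0},{"fingers": 60,"dp": [-0.6,-2,-2],"twist": 0}]'

```text
t: 26.32
position: [0.5012, 0.0169, 0.2994]
orientation: [0.99, 0.139, 0.0, -0.001]
contact_force: [0.2, 0.0, -0.9]
opening: 0.0528
gripper_force: 0.0
```

```bash
python3 - <<'E'
from h import *
snap('wrist','w9'); dial('w9'); P,im=cloud('w9')
t=rect(P,(.637,.077),.065,.108,.125);c=rect(P,(.637,.077),.065,.175,.2);print(t,c)
if abs(t['c'][0]-637)<9 and abs(t['c'][1]-77)<9 and abs(c['c'][0]-t['c'][0])<7 and abs(c['c'][1]-t['c'][1])<7: print(robot.finish_job())
E
```

```text
w9 needle/tail r10-18 [(-123.1, np.float64(20.0)), (54.1, np.float64(10.0))] | r25-45 [(54.8, np.float64(4.2))] | rim r48-58 [(-125.6, np.float64(1.0)), (-33.6, np.float64(1.0)), (57.1, np.float64(2.0))]
{'c': (618, 72), 'med': array([0.6144, 0.0708, 0.1177]), 'size': (73, 60), 'ang': 11.6, 'z': np.float64(0.1168), 'n': 4754} {'c': (621, 71), 'med': array([0.6172, 0.07  , 0.1839]), 'size': (60, 30), 'ang': -74.4, 'z': np.float64(0.1847), 'n': 1028}
```

The tray and cup are cut off at the image top, but their front edges match the centred placing: tray front is (582,65) against an expected (582,64), and cup front is x≈606 against 605. Handing in.

```bash
python3 -c "
from station import robot
print(robot.finish_job())"
```

```text
the job is handed in; nothing more can be done
None
```

I handed the job in: tray centred on the platform, cup standing in its middle, and the pointer within about 1–2 mm of the zero mark by my last readings; no verdict came back.

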